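# Load the balance and hold its access panel shut

## Task

Ready the bench balance for a check: set the steel check weight upright on the middle of the round pan, gently so that the pan is not pushed down to its stop, and let go of it. Then turn the wing fastener on the square access panel anticlockwise until the slot in its wing lines up with the two marks beside it, without pressing the panel down yet. Last, press the panel down until it is flush with its frame and finish while still holding it pressed there firmly, with the weight still centred on the pan, the slot still in line and the bottle, beaker and tape roll beside the work left where they are.

Things in the scene. Friction and masses are not known exactly. Their poses are not given: they have to be found in the camera images.
- balance: Low white bench balance fixed on the worktop, 180 (x) x 330 (y) x 55 mm. Origin: centre of its underside, on the worktop. x to its back, y to its left, z up. Display on its front (-x) face, round pan on its right half (-y), square access panel on its left half (+y). The panel's frame is a grey rim, 148 mm square outside, 134 mm inside, its top 60 mm above the worktop.
- pan: Round aluminium weighing pan, 110 mm across, on an upright spring. Origin: centre of its top face, 72 mm above the worktop when empty, 60 mm at its lower stop; z up. The check weight alone sinks it about 4.5 mm; 4 to 5 N reaches the stop. Two engraved circles, 36 and 60 mm across, mark its middle.
- check_weight: Loose turned-steel check weight, about 200 g, standing on the worktop to the right of the balance: cylinder 36 mm across and 40 mm high, above it a neck and a knob 24 mm across, 60 mm high in all. Origin: centre of its underside; z up.
- panel: Square aluminium access panel, 130 x 130 x 5 mm, level, lifted by springs. Origin: centre of its top face, 66 mm above the worktop when free, 60 mm (flush with the frame's top) when home. Axes as the balance's. Fastener axis at (-30, 0) mm, press pad at (+36, 0) mm. Two black marks on it, 20 mm long, run along its y axis either side of the fastener, starting 30 mm from the fastener's axis.
- press_pad (a point): Centre of the top of the flat round rubber pad (32 mm across, 2 mm proud) on the panel, a good place to press with closed fingertips; moves with the panel. The fastener's axis is 66 mm from it. Pressed anywhere, the panel moves straight down without tilting: it starts to move at about 3 N and is home, 6 mm down, at about 7 N; its stop is firm beyond that.
- fastener (a joint): Turn of the wing fastener, rad, anticlockwise (seen from above) positive. 0: wing and slot in line with the two marks, that is along the panel's y axis. Stops at -1.7 and +0.5; starts between -1.5 and -0.8. Stays where it is left (friction about 0.04 N m). The wing's direction in the world is the balance's yaw + pi/2 + this value.
- fastener_top (a point): Centre of the wing's top, on the fastener's upright axis, 29 mm above the panel's face. The steel wing is 42 mm long, 12 mm thick and stands 25 mm above a round base 46 mm across and 4 mm high; the black slot runs along its top.
- bystander_bottle: Small white plastic screw-cap bottle, 40 mm across, 77 mm high, behind the check weight. Origin: centre of its underside. To be left alone.
- bystander_beaker: Small glass beaker, 52 mm across, 58 mm high, left of the balance. Origin: centre of its underside. To be left alone.
- bystander_tape: Roll of tape lying flat, 68 x 78 x 19 mm, left of the balance at the back. Origin: centre of its underside. To be left alone.
Not all that is in view belongs to the job. What is shaped like the check_weight but green or red is not meant.

How it is judged (in metres and radians):
On the way, in this order (a step that is already met when the one before it is completed fails the run):
1. the check weight stands upright on the middle of the pan, let go and at rest (horizontal distance between check_weight and pan below 0.012 m and angle between check_weight's own z axis and vertical below 0.1 rad and contact force between check_weight and pan above 1 N and contact force between the fingers and check_weight below 0.05 N and linear speed of check_weight below 0.02 m/s), for 0.2 s.
2. the fastener's slot is in line with the marks (value of joint fastener between -0.15 and 0.15 rad), for 0.2 s.
3. the panel is pressed home against its frame by the fingers (z of panel in the frame of balance below 0.0612 m and contact force between the fingers and panel above 4 N), for 0.2 s.
At the end, for the whole second after the job is handed in: The fingers press on the panel (or the fastener it carries) with more than 4 N and hold it within 1.2 mm of home; the slot is within 0.15 rad of the marks; the check weight stands upright, at rest and untouched on the pan, within 12 mm of its centre (all of step 1 and all of step 2 and all of step 3); the arm keeps its last pose, push and grip.
It fails at once if the pan is pushed down to its stop (z of pan in the frame of balance below 0.0608 m).
It fails at once if the bottle, beaker or tape roll is moved by more than 30 mm (distance of any of bystander_bottle, bystander_beaker, bystander_tape from where it was at the start of the episode above 0.03 m).
It also fails if it takes over 64 s, if anything falls off the work surface, if the arm or the gripper's body presses on something with over 40 N, if the wrist force passes 120 N, or if a joint passes its speed limit or range.

## Robot

A 6-joint arm with a two-finger parallel gripper is mounted at the origin on a cart in front of the work surface, level with it; the furniture and walls round the work are solid. World frame = base frame: x ahead of the robot, y to its left, z up, the work surface at z = 0. Lengths are in mm, angles in rad, forces in N, time in s.
With the tool pointing down it reaches from about 350 to 875 mm from the base axis. Payload 4.2 kg.
Tool frame: the origin (TCP) lies midway between the tips of the shut fingers; the grasp point (between the pads) lies manip.tcp_to_grasp behind it (manip.tcp_to_grasp is the distance from the TCP to the grasp point, in mm); z points along the fingers, y is the line along which they close (so a half turn about z gives the same grasp; the last joint's range is limited). The gripper opens to 87 mm and grips with 3 to 60 N. Pads are 19 mm wide; open, the fingers measure 117 mm over their backs; the gripper's body (75 mm by 190 mm) begins 51 mm behind the grasp point.
Start: joints at [1.409, 0.385, 0.008, 0, -1.194, -0.259], TCP at [255.273, 570.469, 222.55] pointing down, gripper open.
Joint ranges: [-3.14, 3.14], [-1.21, 2.06], [-1.07, 1.41], [-3.16, 2.05], [-2.99, -0.16], [-3.1, 3.1]. Speed limits (rad/s): [2.79, 2.79, 3.14, 3.14, 3.14, 3.14].

## Interface

Orientations are given as a rotation vector (axis times angle).
In Python, from plant import manip gives the robot as it stands. The module is installed in compiled form; this text tells all that it offers.
- The arm moves only by the shell command python3 -m creep 'ROWS' [FORCE]. ROWS is JSON, a list of rows, each a list of 3 entries, a list of its own where there are three numbers: the shift along the world's x, y, z in mm, then the turn, a rotation vector about the world's x, y, z in rad, then the gripper command: -1 is fully open, 1 is shut, values between are in proportion. A call has 1 to 20 rows; each row is the pose to reach, as a shift and turn from the pose commanded when the call began; what a row does not reach only later rows make up. A row lasts 1/12 s, in which the tool goes at most 41.7 mm and 7.16 degrees, less where a joint would pass 70% of its speed; a pose out of reach is approached as far as the arm can. A call with a gripper value outside its range is refused whole. The fingers move at their own pace and stop on an object; FORCE is the grip in N (left out, the last holds). Time passes only in rows, so rows that repeat a pose let the fingers close. It gives the time, the measured TCP pose, the force, the opening and the grip force at its end, in the units of the state.
- manip.observe(): the state, without advancing time (a new reading comes with each control period).
- manip.camera(name): name is "scene" or "top" or "wrist"; returns the picture (420x560x3 uint8, red, green, blue); there is no depth.
- manip.calibration(name): a dict with "fovy" (degrees; the focal length in pixels is half the picture's height over the tangent of half this angle, whatever the lens; pixels are square), "cx", "cy" (the principal point, pixels), "dist" ([k1, k2, p1, p2, k3] as OpenCV has them; the pictures are not rectified), "pose" (4x4, takes a point from camera to world coordinates); the wrist camera has in their place "T_tool_cam" (4x4, takes a point from camera to tool coordinates, whose origin is the TCP and whose axes are the flange's). Camera axes: x right, y down, z forward; pixel columns grow to the right and rows downward; lengths in mm; the calibration is good to about 2 mm. A picture is of the moment at which its call begins: read the wrist's pose just before it. calibration takes no time and is no camera call.
- manip.hand_in(): hands the job in; it is judged then, once.
The state is a dict: "clock": time; "joint_positions": joint angles; "joint_velocities": joint speeds; "tau": joint torques, N m; "tool_pos": TCP position; "tool_rot": TCP orientation; "ft_force": force on the tool from outside, world axes, zero at the start; "moment": the same for the moment, N m; "width": finger opening in mm; "grip_force": force on a finger pad.
Only numpy, scipy, OpenCV 4.12 (cv2) and the standard library are available. Lean on these libraries where they do the work, as an engineer would, in place of code of your own. Each camera call takes 0.05 s, during which the arm holds its last target. There are 200 camera calls.

## Working session

There is one attempt and no reset: what is moved stays moved. The work goes in short steps, Python scripts to look and compute and a shell command to move; the robot and the scene stay as the last step left them, time stands still between calls to the robot, and variables do not carry over. Pictures are saved under pics/ and viewed, at most 10 in all, crops included, and the job is handed in when it is done.

```bash
mkdir -p pics
cat > h.py <<'E'
import numpy as np, cv2
from plant import manip
from scipy.spatial.transform import Rotation as R
def snap(name,fn,crop=None,scale=1):
    s=manip.observe(); im=manip.camera(name)[:,:,::-1].copy()
    np.save('pics/'+fn+'.npy',im); 
    if name=='wrist': np.savez('pics/'+fn+'_pose.npz',p=s['tool_pos'],r=s['tool_rot'])
    save(im,fn,crop,scale)
def save(im,fn,crop=None,scale=1):
    if crop: x0,y0,x1,y1=crop; im=im[y0:y1,x0:x1]
    cv2.imwrite('pics/'+fn+'.png',cv2.resize(im,None,fx=scale,fy=scale,interpolation=cv2.INTER_CUBIC))
def K(c):
    f=210/np.tan(np.radians(c['fovy'])/2); return np.array([[f,0,c['cx']],[0,f,c['cy']],[0,0,1.]])
def pose(name,fn=None):
    c=manip.calibration(name)
    if name!='wrist': return c,np.array(c['pose'])
    d=np.load('pics/'+fn+'_pose.npz'); T=np.eye(4); T[:3,:3]=R.from_rotvec(d['r']).as_matrix(); T[:3,3]=d['p']
    return c,T@np.array(c['T_tool_cam'])
def pix(name,uv,z,fn=None):
    c,T=pose(name,fn)
    n=cv2.undistortPoints(np.array(uv,float).reshape(-1,1,2),K(c),np.array(c['dist'],float)).reshape(-1,2)
    d=np.c_[n,np.ones(len(n))]@T[:3,:3].T; z=np.broadcast_to(z,len(n))
    return T[:3,3]+d*((z-T[2,3])/d[:,2])[:,None]
def proj(name,P,fn=None):
    c,T=pose(name,fn); Ti=np.linalg.inv(T)
    return cv2.projectPoints(np.array(P,float).reshape(-1,3),cv2.Rodrigues(Ti[:3,:3])[0],Ti[:3,3],K(c),np.array(c['dist'],float))[0].reshape(-1,2)
E
python3 - <<'E'
from h import *
a=manip.camera('scene')[:,:,::-1]; 
np.save('pics/s0.npy',a); cv2.imwrite('pics/s0.png',a)
snap('top','t0',None,1.42)
s=manip.observe(); print(s, manip.tcp_to_grasp)
E
```

```text
{'clock': 0.1, 'joint_positions': array([ 1.40861056e+00,  3.85486091e-01,  6.75627054e-03, -4.23198213e-04,
       -1.19397450e+00, -2.58610916e-01]), 'joint_velocities': array([ 4.37468178e-05, -1.36882512e-03,  5.13850431e-03,  7.10298078e-04,
        6.00177629e-04,  1.74608911e-03]), 'tau': array([-3.69077870e-04, -3.91689420e+01,  1.87935179e+01,  4.23195899e+00,
        1.34588726e-02, -7.88430270e-05]), 'tool_pos': array([255.06790306, 570.00028251, 221.56440874]), 'tool_rot': array([ 3.07038011e+00, -6.55957624e-01, -4.72436773e-04]), 'ft_force': array([-0.33532445,  1.40979616, -0.60277325]), 'moment': array([0.02727265, 0.01877588, 0.02168833]), 'grip_force': 0.0, 'width': 87.01799199370464} 18.700000000000003
```

View pics/t0.png

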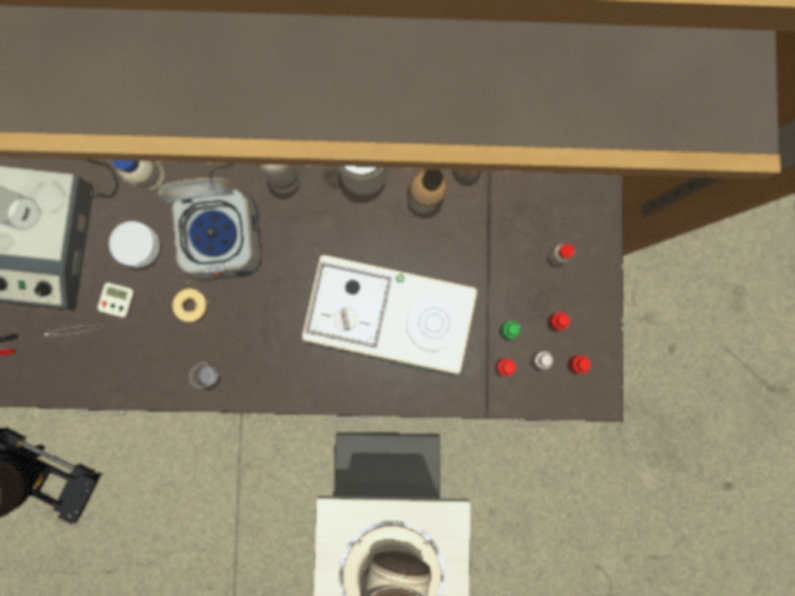

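View pics/s0.png

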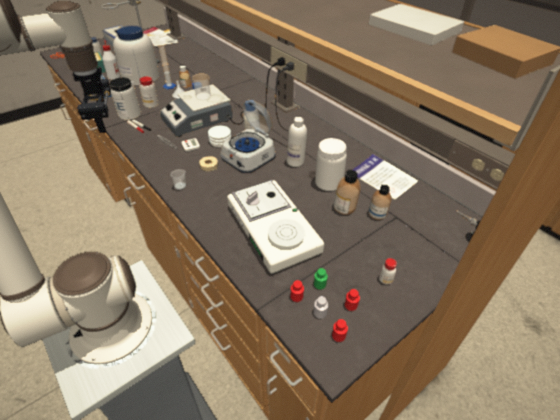

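The top view shows a silver weight at (543,360) in the enlarged picture. It is surrounded by look-alikes: green (512,330) and red (560,321), (507,367), (580,364). Only the silver one is bare steel, so it fits the description. The bottle is at (565,252), the balance is centred near (390,315), the pan is at (434,322), and the fastener is at (347,319). I'll confirm the weight in an enlarged crop.

Run:
```python
from h import *
k=1/1.42
def P(l,z): return pix('top',np.array(l)*k,z).round(0)
print('weight knob',P([[543,359]],60)); print('decoys',P([[512,329],[560,320],[507,367],[580,364]],60))
print('corners',P([[321,257],[476,290],[462,373],[303,340]],55))
print('pan',P([[434,322]],72)); print('fast',P([[347,318]],95)); print('pad',P([[352,287]],68))
print('bottle',P([[567,251]],77),'beaker',P([[204,376]],30),'tape',P([[189,305]],19))
im=np.load('pics/t0.npy'); a=cv2.resize(im[200:275,335:425],None,fx=6,fy=6,interpolation=2)
b=cv2.resize(im[175:270,208:340],None,fx=4,fy=4,interpolation=2)
h=max(a.shape[0],b.shape[0]); 
a=cv2.resize(a,(400,333));b=cv2.resize(b,(400,288))
c=np.zeros((333,800,3),np.uint8);c[:,:400]=a;c[:288,400:]=b;cv2.imwrite('pics/c1.png',c)
```

```text
weight knob [[ 449. -292.   60.]]
decoys [[ 508. -228.   60.]
 [ 528. -326.   60.]
 [ 431. -219.   60.]
 [ 441. -367.   60.]]
corners [[ 645.  161.   55.]
 [ 585. -155.   55.]
 [ 417. -129.   55.]
 [ 476.  192.   55.]]
pan [[518. -70.  72.]]
fast [[520. 103.  95.]]
pad [[584.  96.  68.]]
bottle [[ 667. -334.   77.]] beaker [[398. 394.  30.]] tape [[543. 434.  19.]]
```

View pics/c1.png

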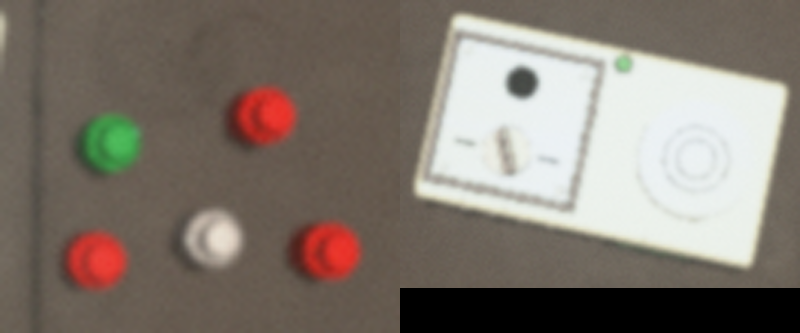

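The crop confirms it: the weight at (214,238) in the left pane is bare silver, and the others are green or red. In the right pane the marks are visible, and the wing lies roughly across them. I'll close the fingers along about +12° from world x to stay clear of the neighbours, and head there now.

```bash
python3 -m creep '[[[40,-100,0],[0,0,-0.1],0.3],[[80,-200,0],[0,0,-0.2],0.3],[[120,-300,0],[0,0,-0.3],0.3],[[195,-470,0],[0,0,-0.45],0.3],[[195,-470,0],[0,0,-0.45],0.3],[[195,-470,0],[0,0,-0.45],0.3],[[195,-470,0],[0,0,-0.45],0.3],[[195,-470,0],[0,0,-0.45],0.3],[[195,-470,0],[0,0,-0.45],0.3],[[195,-470,0],[0,0,-0.45],0.3],[[195,-470,0],[0,0,-0.45],0.3],[[195,-470,0],[0,0,-0.45],0.3],[[195,-470,0],[0,0,-0.45],0.3]]' 20; python3 -m creep '[[[0,-390,-30],[0,0,-0.49],0.3],[[0,-390,-30],[0,0,-0.49],0.3],[[0,-390,-30],[0,0,-0.49],0.3],[[0,-390,-30],[0,0,-0.49],0.3],[[0,-390,-30],[0,0,-0.49],0.3],[[0,-390,-30],[0,0,-0.49],0.3],[[0,-390,-30],[0,0,-0.49],0.3],[[0,-390,-30],[0,0,-0.49],0.3],[[0,-390,-30],[0,0,-0.49],0.3],[[0,-390,-30],[0,0,-0.49],0.3],[[0,-390,-30],[0,0,-0.49],0.3],[[0,-390,-30],[0,0,-0.49],0.3],[[0,-390,-30],[0,0,-0.49],0.3],[[0,-390,-30],[0,0,-0.49],0.3]]'
python3 - <<'E'
from h import *
snap('wrist','w1',None,1.4)
s=manip.observe();print(s['tool_pos'],s['tool_rot'],s['joint_positions'],s['width'],s['clock'])
M=R.from_rotvec(s['tool_rot']).as_matrix(); print('closing deg',np.degrees(np.arctan2(M[1,1],M[0,1])),'z',M[:,2])
print('expected',proj('wrist',[[449,-292,60],[449,-292,0]],'w1'))
E
```

```text
clock: 1.18
tool_pos: [450.8, 96.1, 222.2]
tool_rot: [2.844, -1.332, -0.001]
ft_force: [0.2, 1.0, 0.3]
width: 31.1
grip_force: 0.0
clock: 2.35
tool_pos: [450.4, -288.3, 192.7]
tool_rot: [-2.443, 1.974, 0.0]
ft_force: [1.2, -0.1, -0.6]
width: 30.3
grip_force: 0.0
[ 450.46694731 -288.30581734  192.82242883] [-2.44377342e+00  1.97382465e+00 -3.58159437e-04] [-2.65986320e-01  2.56344738e-01 -2.58608493e-01 -1.61374680e-04
 -1.05553249e+00  4.78030740e-01] 30.072633255111967 2.4
closing deg -167.85530439886898 z [ 3.36602821e-04  5.38356702e-05 -9.99999942e-01]
expected [[288.76768074 196.38171361]
 [288.33736629 183.79196426]]
```

View pics/w1.png

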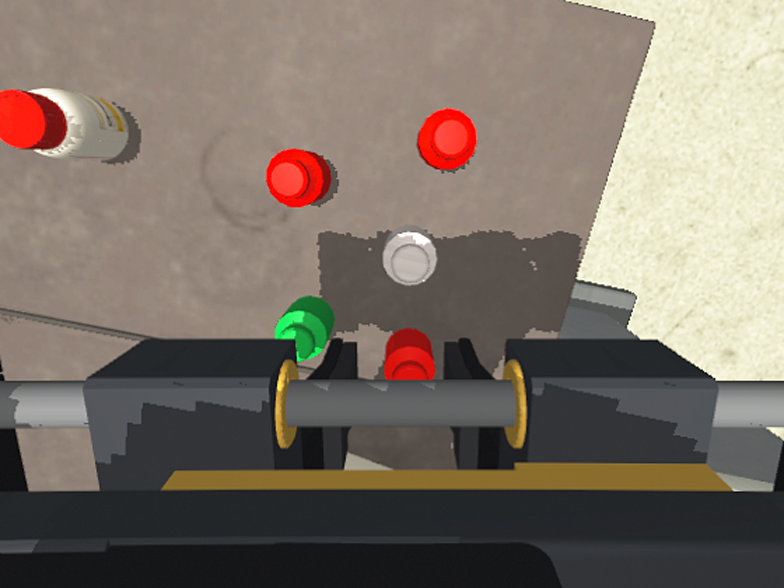

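The wrist view shows the steel weight at (410,258) with its knob at (410,264). Nothing sits in the closing line, which is horizontal in the image.

Run:
```python
from h import *
print(pix('wrist',np.array([[410,264],[410,256]])/1.4,[60,40],'w1'))
```

```text
[[ 447.02266906 -299.40051758   60.        ]
 [ 446.94562806 -300.79075578   40.        ]]
```

```bash
python3 -m creep '[[[-3,-8,-20],[0,0,0],-0.4],[[-3,-8,-50],[0,0,0],-0.4],[[-3,-8,-80],[0,0,0],-0.4],[[-3,-8,-110],[0,0,0],-0.4],[[-3,-8,-135],[0,0,0],-0.4],[[-3,-8,-155],[0,0,0],-0.4],[[-3,-8,-170],[0,0,0],-0.4],[[-3,-8,-180],[0,0,0],-0.4],[[-3,-8,-184],[0,0,0],-0.4],[[-3,-8,-184],[0,0,0],-0.4],[[-3,-8,-184],[0,0,0],1],[[-3,-8,-184],[0,0,0],1],[[-3,-8,-184],[0,0,0],1],[[-3,-8,-184],[0,0,0],1],[[-3,-8,-184],[0,0,0],1],[[-3,-8,-184],[0,0,0],1]]' 20
python3 -m creep '[[[0,0,20],[0,0,0],1],[[0,0,50],[0,0,0],1],[[0,0,90],[0,0,0],1],[[0,0,130],[0,0,0],1],[[0,0,150],[0,0,0],1],[[0,0,150],[0,0,0],1]]'
python3 - <<'E'
from h import *
snap('wrist','w2',None,1.4)
E
```

```text
clock: 3.73
tool_pos: [447.3, -297.7, 9.2]
tool_rot: [-2.442, 1.976, -0.001]
ft_force: [-1.6, 0.6, 2.8]
width: 35.3
grip_force: 20.0
clock: 4.23
tool_pos: [450.3, -298.8, 164.1]
tool_rot: [-2.44, 1.973, -0.018]
ft_force: [0.1, 0.9, -1.2]
width: 35.5
grip_force: 20.0
```

View pics/w2.png

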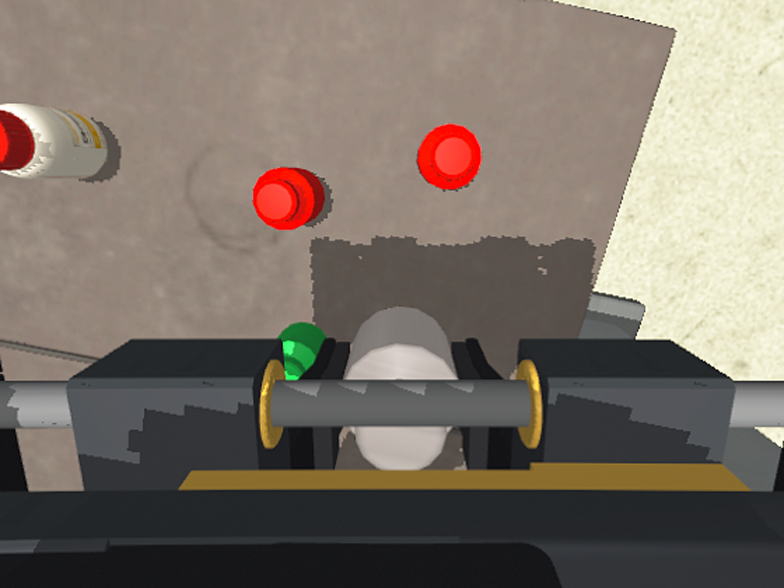

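The weight is held: the picture shows the cylinder between the pads, its far outline at row 305. I'll check its offset along tool x and work out the pan target.

Run:
```python
from h import *
c,T=pose('wrist','w2'); d=np.load('pics/w2_pose.npz'); M=R.from_rotvec(d['r']).as_matrix()
t=np.linspace(0,2*np.pi,73)
for off in(-4,0,4):
    for z,r in((9,18),(-31,18),(-51,12)):
        q=np.c_[off+r*np.cos(t),r*np.sin(t),0*t+z]@M.T+d['p']; uv=proj('wrist',q,'w2')*1.4
        print(off,z,uv[:,1].min().round(),uv[:,1].max().round(),uv[:,0].min().round(),uv[:,0].max().round())
print('tool x world',M[:,0])
# balance from top image, averaged pan estimates
k=1/1.42
l=np.array([[321,257],[476,290],[462,373],[303,340]])*k
C=pix('top',l,55)[:,:2];c=C.mean(0);yaw=np.arctan2(-(C[0]-C[1]+C[3]-C[2])[0],(C[0]-C[1]+C[3]-C[2])[1]);print('centre',c,'yaw',yaw,[np.linalg.norm(C[i]-C[i-1]) for i in range(4)])
s=400/132 # right pane
g=lambda p:np.array([[208+(p[0]-400)/s,175+p[1]/s]])
for n,p,z in(('pan',(697,160),72),('base',(505,152),70),('pad',(522,82),68),('m1',(465,142),66),('m2',(549,160),66),('s1',(500,128),95),('s2',(511,172),95)):print(n,pix('top',g(p),z).round(1))
```

```text
-4 9 319.0 409.0 353.0 449.0
-4 -31 362.0 472.0 340.0 462.0
-4 -51 415.0 499.0 354.0 448.0
0 9 309.0 399.0 353.0 449.0
0 -31 348.0 461.0 340.0 463.0
0 -51 400.0 485.0 354.0 449.0
4 9 298.0 390.0 352.0 450.0
4 -31 335.0 449.0 339.0 463.0
4 -51 385.0 472.0 353.0 449.0
tool x world [ 0.20916345 -0.97785825  0.00662561]
centre [530.72822086  17.02166482] yaw -0.18312936461111937 [np.float64(171.87569604363384), np.float64(322.0139091573029), np.float64(170.33583477649785), np.float64(326.6754213292906)]
pan [[514.7 -70.8  72. ]]
base [[517.9 108.7  70. ]]
pad [[584.2  94.8  68. ]]
m1 [[526.5 146.7  66. ]]
m2 [[511.6  67.6  66. ]]
s1 [[538.8 112.6  95. ]]
s2 [[498.7 101.4  95. ]]
```

```bash
python3 -m creep '[[[7,30,15],[0,0,0],1],[[14,60,30],[0,0,0],1],[[22,95,45],[0,0,0],1],[[30,130,55],[0,0,0],1],[[38,165,55],[0,0,0],1],[[46,200,55],[0,0,0],1],[[53,230,55],[0,0,0],1],[[59,255,55],[0,0,0],1],[[63,272,55],[0,0,0],1],[[65,282,55],[0,0,0],1],[[65,282,55],[0,0,0],1],[[65,282,55],[0,0,0],1],[[65,282,55],[0,0,0],1]]'
python3 - <<'E'
from h import *
snap('wrist','w3',None,1.4)
print(proj('wrist',[[515,-71,72]],'w3')*1.4)
E
```

```text
clock: 5.37
tool_pos: [511.5, -16.3, 212.6]
tool_rot: [2.44, -1.976, -0.002]
ft_force: [0.7, -0.8, -2.0]
width: 34.9
grip_force: 20.0
[[413.33522184 189.45530729]]
```

View pics/w3.png

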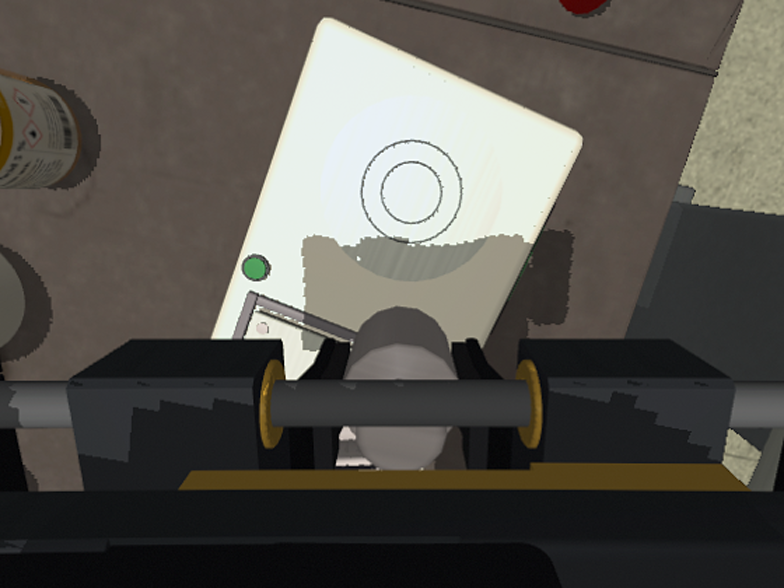

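The pan circles centre at (411,191), within 2 px of the prediction, so the pan is at about (516,-70.5).

```bash
python3 -m creep '[[[2,-25,-10],[0,0,0],1],[[4,-53,-30],[0,0,0],1],[[4,-53,-60],[0,0,0],1],[[4,-53,-85],[0,0,0],1],[[4,-53,-105],[0,0,0],1],[[4,-53,-118],[0,0,0],1],[[4,-53,-125],[0,0,0],1],[[4,-53,-129],[0,0,0],1],[[4,-53,-131],[0,0,0],1],[[4,-53,-133],[0,0,0],1],[[4,-53,-134],[0,0,0],1],[[4,-53,-134.5],[0,0,0],1],[[4,-53,-134.5],[0,0,0],1],[[4,-53,-134.5],[0,0,0],1]]'
python3 - <<'E'
from h import *
print(manip.observe()['ft_force'])
E
```

```text
clock: 6.58
tool_pos: [516.8, -68.4, 79.7]
tool_rot: [-2.441, 1.975, -0.002]
ft_force: [1.6, 0.3, -1.0]
width: 35.4
grip_force: 20.0
[ 1.58161553  0.32478337 -0.97762929]
```

```bash
python3 -m creep '[[[0,0,-1],[0,0,0],1],[[0,0,-2],[0,0,0],1],[[0,0,-2.5],[0,0,0],1],[[0,0,-2.5],[0,0,0],1],[[0,0,-2.5],[0,0,0],1],[[0,0,-2.5],[0,0,0],1]]'
python3 -m creep '[[[0,0,0],[0,0,0],0.1],[[0,0,0],[0,0,0],0],[[0,0,0],[0,0,0],-0.1],[[0,0,0],[0,0,0],-0.3],[[0,0,0],[0,0,0],-0.4],[[0,0,0],[0,0,0],-0.4],[[0,0,20],[0,0,0],-0.4],[[0,0,50],[0,0,0],-0.4],[[0,0,80],[0,0,0],-0.4],[[0,0,115],[0,0,0],-0.4],[[0,0,135],[0,0,0],-0.4],[[0,50,135],[0,0,0],-0.4],[[0,50,135],[0,0,0],-0.4],[[0,50,135],[0,0,0],-0.4]]'
python3 - <<'E'
from h import *
snap('wrist','w4',None,1.4)
print(proj('wrist',[[516,-70.5,67.5],[516,-70.5,107.5],[516,-70.5,127.5]],'w4')*1.4)
E
```

```text
clock: 7.08
tool_pos: [516.7, -68.4, 76.8]
tool_rot: [-2.442, 1.976, -0.001]
ft_force: [1.4, -0.3, -0.5]
width: 35.4
grip_force: 20.0
clock: 8.25
tool_pos: [516.1, -16.8, 211.8]
tool_rot: [-2.444, 1.973, 0.0]
ft_force: [0.2, 0.0, 0.2]
width: 60.7
grip_force: 0.0
[[419.62596783 192.00669754]
 [422.40937273 195.94047249]
 [424.13484312 198.37880683]]
```

View pics/w4.png

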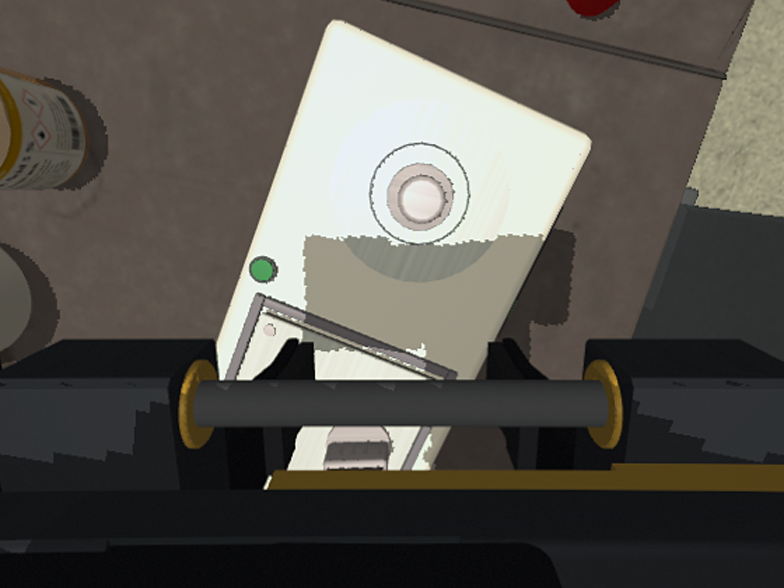

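The weight stands upright inside the 60 mm circle: knob at (423,199), circle centre at (420,193). Next, the fastener.

```bash
python3 -m creep '[[[1,35,0],[0,0,0],-0.4],[[2,75,0],[0,0,0],-0.4],[[3,115,0],[0,0,0],-0.4],[[4,150,0],[0,0,0],-0.4],[[4,172,0],[0,0,0],-0.4],[[4,172,0],[0,0,0],-0.4],[[4,172,0],[0,0,0],-0.4],[[4,172,0],[0,0,0],-0.4]]'
python3 - <<'E'
from h import *
snap('wrist','w5',None,1.4)
s=manip.observe();print(s['tool_pos'],s['joint_positions'])
E
```

```text
clock: 8.97
tool_pos: [519.9, 152.5, 210.8]
tool_rot: [2.44, -1.976, -0.001]
ft_force: [0.5, -0.4, 0.1]
width: 61.1
grip_force: 0.0
[520.04289537 152.18179925 211.06433707] [ 5.84074463e-01  2.53344683e-01 -2.13788627e-01  4.54046792e-05
 -1.10513906e+00 -3.75318067e-01]
```

View pics/w5.png

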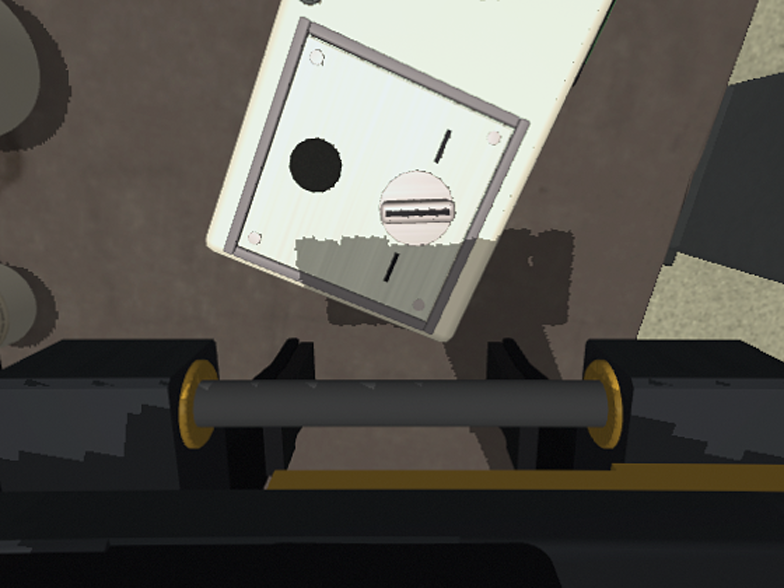

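The wrist view shows the slot from (386,213) to (450,210) and the marks at (450,131)-(437,162) and (396,254)-(387,281). The pad is at (316,165).

Run:
```python
from h import *
q=lambda l,z:pix('wrist',np.array(l)/1.4,z,'w5')
s=q([[386,213],[450,210]],95);m=q([[450,131],[437,162],[396,254],[387,281]],66);p=q([[316,165]],68)
print('slot mid',s.mean(0),'len',np.linalg.norm(s[1]-s[0]));print('marks mid',m.mean(0),m);print('pad',p)
a=lambda v:np.arctan2(v[1],v[0])
ws=a(s[0]-s[1]);wm=a((m[3]+m[2])-(m[0]+m[1]));print('slot dir',ws,'mark dir',wm,'yaw',wm-np.pi/2,'fast',ws-wm)
print(np.linalg.norm(p[0,:2]-m.mean(0)[:2]), a(p[0]-m.mean(0)))
```

```text
slot mid [519.31315135 108.02031681  95.        ] len 35.82516155595753
marks mid [518.86567344 109.01865124  66.        ] [[509.34242191  60.37820301  66.        ]
 [512.88205114  79.17817853  66.        ]
 [525.58677758 139.09546021  66.        ]
 [527.65144312 157.42276322  66.        ]]
pad [[583.52129224  95.91441348  68.        ]]
slot dir 0.2540512047755862 mark dir 1.375721246166258 yaw -0.19507508062863854 fast -1.1216700413906717
65.97022123235415 -0.19996872732825013
```

The geometry checks out: pad to axis is 66.0 mm, the axis is at (519,108.5), and the fastener is at -1.12 rad. I'll turn the tool by -1.53 so the fingers close across the wing, then lower and grip.

```bash
python3 -m creep '[[[0,-10,0],[0,0,-0.12],-0.2],[[-1,-20,0],[0,0,-0.24],-0.2],[[-1,-30,0],[0,0,-0.36],-0.2],[[-1,-40,0],[0,0,-0.48],-0.2],[[-1,-45,0],[0,0,-0.6],-0.2],[[-1,-45,0],[0,0,-0.72],-0.2],[[-1,-45,-10],[0,0,-0.84],-0.2],[[-1,-45,-20],[0,0,-0.96],-0.2],[[-1,-45,-30],[0,0,-1.08],-0.2],[[-1,-45,-40],[0,0,-1.2],-0.2],[[-1,-45,-50],[0,0,-1.32],-0.2],[[-1,-45,-60],[0,0,-1.44],-0.2],[[-1,-45,-70],[0,0,-1.526],-0.2],[[-1,-45,-80],[0,0,-1.526],-0.2],[[-1,-45,-85],[0,0,-1.526],-0.2],[[-1,-45,-85],[0,0,-1.526],-0.2],[[-1,-45,-85],[0,0,-1.526],-0.2]]'
python3 -m creep '[[[0,0,-15],[0,0,0],-0.2],[[0,0,-30],[0,0,0],-0.2],[[0,0,-40],[0,0,0],-0.2],[[0,0,-47],[0,0,0],-0.2],[[0,0,-49.5],[0,0,0],-0.2],[[0,0,-49.5],[0,0,0],-0.2],[[0,0,-49.5],[0,0,0],-0.2]]'
python3 -m creep '[[[0,0,0],[0,0,0],0.3],[[0,0,0],[0,0,0],0.5],[[0,0,0],[0,0,0],0.7],[[0,0,0],[0,0,0],1],[[0,0,0],[0,0,0],1],[[0,0,0],[0,0,0],1],[[0,0,0],[0,0,0],1]]' 12
```

```text
clock: 10.43
tool_pos: [519.4, 108.0, 126.6]
tool_rot: [0.4, -3.116, 0.001]
ft_force: [0.2, 0.5, 0.2]
width: 52.3
grip_force: 0.0
clock: 11.02
tool_pos: [519.8, 108.7, 77.5]
tool_rot: [-0.4, 3.115, 0.0]
ft_force: [0.9, 0.6, -0.4]
width: 52.3
grip_force: 0.0
clock: 11.6
tool_pos: [519.3, 108.3, 77.1]
tool_rot: [-0.399, 3.116, -0.001]
ft_force: [4.1, -9.1, -0.6]
width: 13.7
grip_force: 5.8
```

Gripped, with about 10 N sideways from a 1–2 mm offset. I'll ease that and then turn.

```bash
python3 -m creep '[[[0.4,-1.2,0],[0,0,0],1],[[0.4,-1.2,0],[0,0,0],1],[[0.4,-1.2,0],[0,0,0],1]]'
python3 -m creep '[[[0,0,0],[0,0,0.08],1],[[0,0,0],[0,0,0.16],1],[[0,0,0],[0,0,0.24],1],[[0,0,0],[0,0,0.32],1],[[0,0,0],[0,0,0.4],1],[[0,0,0],[0,0,0.4],1]]'
```

```text
clock: 11.85
tool_pos: [519.6, 107.3, 77.1]
tool_rot: [0.399, -3.116, -0.0]
ft_force: [-1.2, 0.5, 0.9]
width: 12.3
grip_force: 12.0
clock: 12.35
tool_pos: [519.6, 107.3, 77.1]
tool_rot: [1.012, -2.974, -0.0]
ft_force: [0.0, 0.3, 0.1]
width: 12.1
grip_force: 12.0
```

```bash
python3 -m creep '[[[0,0,0],[0,0,0.08],1],[[0,0,0],[0,0,0.16],1],[[0,0,0],[0,0,0.24],1],[[0,0,0],[0,0,0.32],1],[[0,0,0],[0,0,0.4],1],[[0,0,0],[0,0,0.48],1],[[0,0,0],[0,0,0.56],1],[[0,0,0],[0,0,0.64],1],[[0,0,0],[0,0,0.72],1],[[0,0,0],[0,0,0.725],1],[[0,0,0],[0,0,0.725],1],[[0,0,0],[0,0,0.725],1],[[0,0,0],[0,0,0.725],1],[[0,0,0],[0,0,0.725],1]]'
python3 -m creep '[[[0,0,0],[0,0,0],0.6],[[0,0,0],[0,0,0],0.4],[[0,0,0],[0,0,0],0.2],[[0,0,0],[0,0,0],0],[[0,0,0],[0,0,0],0],[[0,0,20],[0,0,0],0],[[0,0,50],[0,0,0],0],[[0,0,80],[0,0,0],0],[[0,0,115],[0,0,0],0],[[0,0,135],[0,0,0],0],[[0,40,135],[0,0,0],0],[[0,45,135],[0,0,0],0],[[0,45,135],[0,0,0],0],[[0,45,135],[0,0,0],0]]'
python3 - <<'E'
from h import *
snap('wrist','w6',None,1.4)
E
```

```text
clock: 13.52
tool_pos: [519.6, 107.3, 77.1]
tool_rot: [1.998, -2.424, -0.0]
ft_force: [-1.3, 1.3, 1.5]
width: 11.6
grip_force: 12.0
clock: 14.68
tool_pos: [519.1, 152.2, 211.4]
tool_rot: [1.999, -2.421, -0.001]
ft_force: [-0.2, -0.2, -0.4]
width: 43.7
grip_force: 0.0
```

View pics/w6.png

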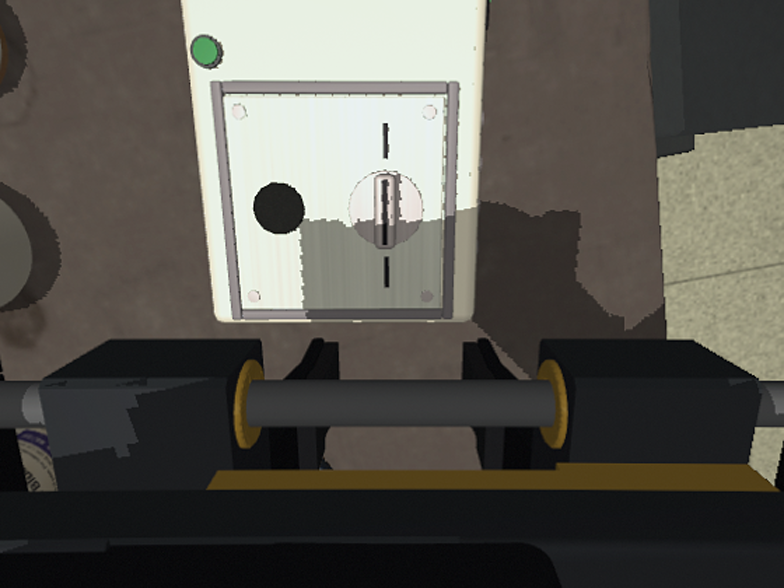

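The slot (385,180–245) lies in line with both marks (386,123–158 and 387,257–287). The pad is at (278,208). Next I'll shut the fingers, move above the pad and press.

```bash
python3 - <<'E'
from h import *
print(pix('wrist',np.array([[278,208]])/1.4,68,'w6'))
E
python3 -m creep '[[[16,-14,0],[0,0,0],0.3],[[32,-28,0],[0,0,0],0.6],[[48,-42,0],[0,0,0],1],[[64,-56,0],[0,0,0],1],[[64,-56,-15],[0,0,0],1],[[64,-56,-40],[0,0,0],1],[[64,-56,-70],[0,0,0],1],[[64,-56,-95],[0,0,0],1],[[64,-56,-115],[0,0,0],1],[[64,-56,-125],[0,0,0],1],[[64,-56,-130],[0,0,0],1],[[64,-56,-130],[0,0,0],1],[[64,-56,-130],[0,0,0],1]]' 20
```

```text
[[584.14380167  95.78557454  68.        ]]
clock: 15.82
tool_pos: [584.4, 96.2, 82.9]
tool_rot: [-1.999, 2.422, -0.001]
ft_force: [0.4, 0.4, 0.3]
width: 0.4
grip_force: 0.0
```

```bash
python3 -m creep '[[[0,0,-6],[0,0,0],1],[[0,0,-11],[0,0,0],1],[[0,0,-14],[0,0,0],1],[[0,0,-16],[0,0,0],1],[[0,0,-18],[0,0,0],1],[[0,0,-20],[0,0,0],1],[[0,0,-21],[0,0,0],1],[[0,0,-22],[0,0,0],1],[[0,0,-22],[0,0,0],1],[[0,0,-22],[0,0,0],1]]'
```

```text
clock: 16.65
tool_pos: [583.7, 96.4, 62.2]
tool_rot: [-2.0, 2.422, -0.001]
ft_force: [-4.8, 0.7, 12.2]
width: 0.7
grip_force: 5.8
```

```bash
python3 -m creep '[[[0,0,-0.5],[0,0,0],1],[[0,0,-1],[0,0,0],1],[[0,0,-1],[0,0,0],1],[[0,0,-1],[0,0,0],1],[[0,0,-1],[0,0,0],1],[[0,0,-1],[0,0,0],1]]'
```

```text
clock: 17.15
tool_pos: [583.7, 96.4, 62.1]
tool_rot: [-2.001, 2.422, -0.001]
ft_force: [-6.6, 0.6, 15.5]
width: 0.6
grip_force: 8.1
```

The stop is firm: commanding 1 mm further raised the force but produced no movement. One last look before handing in.

Run:
```python
from h import *
snap('scene','s1',(140,110,400,300),3)
```

```text
(no output)
```

View pics/s1.png

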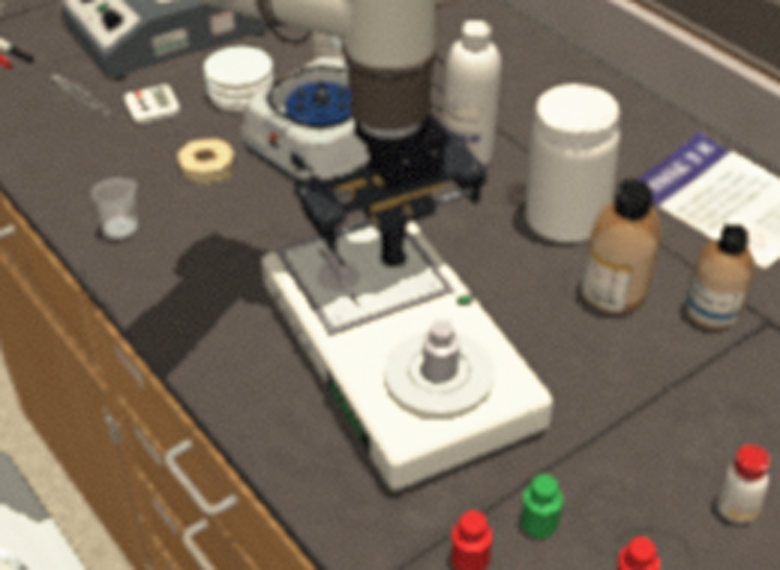

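The weight stands centred on the pan at (440,355), the fingers press the pad at (393,255), and the beaker, tape and bottle are where they were.

```bash
python3 -c "from plant import manip; print(manip.hand_in())"
```

```text
the job is handed in; nothing more can be done
None
```

I handed the job in with the check weight upright and centred on the pan, the fastener slot in line with its marks, and the panel held flush at about 15 N; the bottle, beaker and tape roll were left where they were, and no verdict came back.

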